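# Sort checked thermostat modules in the canteen kitchen

## Robot

A 6-joint arm with a two-finger parallel gripper is mounted at the origin on the work surface. World frame = base frame: x ahead of the robot, y to its left, z up, the work surface at z = 0. Lengths are in m, angles in rad, forces in N, time in s.
With the tool pointing down it reaches from about 0.25 to 0.8 m from the base axis. Payload 8.5 kg.
Tool frame: the origin (TCP) lies where the fingers leave the gripper's body, on its centre line; the fingertips stand 73 mm ahead of it and the grasp point (between the pads) lies 54 mm ahead of it; y points along the fingers, z is the direction in which the jaws open and shut, and the axes are right-handed (so a half turn about y gives the same grasp; the last joint's range is limited). The gripper opens to 85 mm and grips with 20 to 120 N. Pads are 22 mm wide; open, the fingers measure 114 mm over their backs; the gripper's body (76 mm by 85 mm) begins 54 mm behind the grasp point. The pads swing forward as they close: fully open they stand 13 mm farther back than shut.
Start: joints at [1.223, 0.238, -0.013, 1.319, 0, 1.571], TCP at [0.179, 0.494, 0.304] pointing down, gripper open.
Joint ranges: [-2.66, 2.66], [-1.03, 1.9], [-1.14, 1.46], [-1.82, 2.27], [-1.45, 1.34], [-3.14, 3.14]. Speed limits (rad/s): [2.22, 2.22, 2.79, 3.14, 3.14, 3.14].

## Interface

Orientations are given as a 3x3 rotation matrix whose columns are the frame's x, y, z axes.
In Python, from workcell import arm gives the robot as it stands. The module is installed in compiled form; this text tells all that it offers.
- The arm moves only by the tool arm_command, never from a script. Its argument "motion" is a list of rows, each a list of 3 entries, a list of its own where there are three numbers: the shift along the world's x, y, z in mm, then the turn, a rotation vector about the world's x, y, z in rad, then the closure in counts, from 0 (fully open) to 255 (shut). A call has 1 to 10 rows; each row is the pose to reach, as a shift and turn from the pose commanded when the call began; what a row does not reach only later rows make up. A row lasts 1/12 s, in which the tool goes at most 41.7 mm and 7.16 degrees, less where a joint would pass 70% of its speed; a pose out of reach is approached as far as the arm can. A call with a gripper value outside its range is refused whole. The fingers move at their own pace and stop on an object; "grip_force" is the grip in N (left out, the last holds). Time passes only in rows, so rows that repeat a pose let the fingers close. It gives the time, the measured TCP pose, the force and the opening at its end, in the units of the state.
- arm.read_state(): the state, without advancing time (a new reading comes with each control period).
- arm.camera(name): name is "scene" or "side" or "wrist"; returns (picture, depth): 480x640x3 uint8, red, green, blue; 480x640 float32, m along the optical axis (not along the pixel's ray), 0 where there is no reading.
- arm.get_calibration(name): a dict with "mtx" (3x3 intrinsics, pixels), "dist" ([k1, k2, p1, p2, k3] as OpenCV has them; the pictures are not rectified), "world_to_cam" (4x4, takes a point from world to camera coordinates). Camera axes: x right, y down, z forward; pixel columns grow to the right and rows downward; lengths in m; the calibration is good to about 2 mm. A picture is of the moment at which its call begins: read the wrist's pose just before it. get_calibration takes no time and is no camera call; for the wrist camera it gives the pose at the moment of the call.
- arm.sign_off(): hands the job in, once; it reports no verdict.
The state is a dict: "clock": time; "qpos": joint angles; "dq": joint speeds; "joint_torque": joint torques, N m; "tcp_pos": TCP position; "tool_rot": TCP orientation; "wrist_force": force on the tool from outside, world axes, zero at the start; "ft_torque": the same for the moment, N m; "gripper_width": finger opening in m.
Only numpy, scipy, OpenCV 4.12 (cv2) and the standard library are available. Lean on these libraries where they do the work, as an engineer would, in place of code of your own. Each camera call takes 0.05 s, during which the arm holds its last target. There are 200 camera calls.

## Task

Sort the two tagged thermostat modules of the food warmers: the one with the round tag has passed its check and goes into the rectangular steel tray, the one with the straight bar tag is a reject and goes into the round steel dish. Lay each one dial up and flat on the bottom, fully inside the rim.

Things in the scene. Friction and masses are not known exactly. Their poses are not given: they have to be found in the camera images.
- module_disc: The passed module: black plastic box 80 mm long (x) x 50 mm wide (y) x 36 mm high, about 0.2 kg, gripped across the width; round steel dial (28 mm across, top 54 mm above the underside) on top, 22 mm towards -x. Origin: centre of underside. White disc tag, 32 mm across, on top, 18 mm towards +x. Stands dial up on the table, in a row in any order with the other, an untagged module (not part of the job) and a steel tap.
- module_bar: The rejected module, same make: black plastic box 80 mm long (x) x 50 mm wide (y) x 36 mm high, about 0.2 kg, gripped across the width; round steel dial (28 mm across, top 54 mm above the underside) on top, 22 mm towards -x. Origin: centre of underside. White straight bar tag, 44 mm (y) x 10 mm, on top, 18 mm towards +x. Stands dial up on the table in the same row.
- tray: Rectangular shallow steel tray for passed modules, fixed: outside 136 mm (x) x 166 mm (y), 16 mm high, walls 3 mm, floor 3 mm thick, open on top. Origin: centre of its underside, on the table. It stands beyond the row of modules, on the left or on the right.
- dish: Round shallow steel dish for rejects, fixed: 166 mm outside diameter, 16 mm high, wall 3 mm, floor 3 mm thick, open on top. Origin: centre of its underside, on the table. It stands beyond the row of modules, on the other side from the tray.
There are look-alikes about, which are no part of the job. Leave any yellow look-alike of the module_disc alone. Leave any red look-alike of the tray alone.

How it is judged:
At the end, for the whole second after the job is handed in: Round-tag module in the tray (centres within 65 mm) and bar-tag module in the dish (within 55 mm), each dial up, flat on the nest floor (underside under 7 mm above the underside of the nest, tilt under 0.08 rad) and at rest (horizontal distance between module_disc and tray below 0.065 m and z of module_disc in the frame of tray between 0 and 0.007 m and angle between each of module_disc, module_bar's own z axis and vertical below 0.08 rad and linear speed of each of module_disc, module_bar below 0.02 m/s and horizontal distance between module_bar and dish below 0.055 m and z of module_bar in the frame of dish between 0 and 0.007 m); the robot touches nothing.
It also fails if it takes over 64 s, if anything falls off the work surface, if the arm or the gripper's body presses on something with over 40 N, if the wrist force passes 120 N, or if a joint passes its speed limit or range.

## Working session

There is one attempt and no reset: what is moved stays moved. The work goes in short steps, Python scripts to look and compute and a tool call to move; the robot and the scene stay as the last step left them, time stands still between calls to the robot, and variables do not carry over. Pictures are saved under pics/ and viewed, about 8 in all and at most 12, crops included, and the job is handed in when it is done.

Besides the shell and the picture viewer there is one more tool, called after "Call:" as name(argument=value, ...), one argument or row to a line, values as JSON. arm_command: Moves the arm, as the interface text tells. Its arguments: {"type":"object","properties":{"motion":{"type":"array"},"grip_force":{"type":"number"}},"required":["motion"]}

```bash
mkdir -p pics
cat > h.py <<'E'
import numpy as np, cv2
from workcell import arm
def cast(cal,uv,z):
    uv=np.asarray(uv,float).reshape(-1,1,2)
    n=cv2.undistortPoints(uv,cal["mtx"],np.array(cal["dist"])).reshape(-1,2)
    T=np.array(cal["world_to_cam"]);R,t=T[:3,:3],T[:3,3]
    d=np.c_[n,np.ones(len(n))]@R; c=-R.T@t
    return c+d*((z-c[2])/d[:,2])[:,None]
def snap(name,f):
    cal=arm.get_calibration(name); p,d=arm.camera(name)
    np.savez(f"pics/{f}.npz",p=p,d=d,mtx=cal["mtx"],dist=cal["dist"],world_to_cam=cal["world_to_cam"])
    cv2.imwrite(f"pics/{f}.png",p[...,::-1]); return p,d,cal
E
python3 - <<'E'
from h import *
s=arm.read_state();print(s)
for n in("scene","side"):
    p,d,c=snap(n,n+"0");print(n,np.round(c["world_to_cam"],3).tolist())
E
```

```text
{'clock': 0.0, 'qpos': array([ 1.22301230e+00,  2.38789366e-01, -1.42766012e-02,  1.31921952e+00,
       -1.83545124e-05,  1.57083118e+00]), 'dq': array([ 0.00183326,  0.00215194, -0.00179409,  0.00112325, -0.00085329,
       -0.00013048]), 'joint_torque': array([-6.77913267e-04, -5.38767743e+01,  3.46441126e+01,  1.81177037e-02,
       -5.14693704e-05, -8.63755020e-06]), 'tcp_pos': array([0.17882035, 0.49325868, 0.30326436]), 'tool_rot': array([[ 9.40118389e-01, -4.90272379e-04,  3.40847728e-01],
       [-3.40848080e-01, -1.40625833e-03,  9.40117338e-01],
       [ 1.84063924e-05, -9.99998891e-01, -1.48915771e-03]]), 'wrist_force': array([ 0.2406326 ,  0.08192061, -0.08075945]), 'ft_torque': array([0.04956371, 0.05256359, 0.00522003]), 'gripper_width': 0.0854106822168158}
scene [[0.412, 0.911, -0.004, -0.32], [0.766, -0.349, -0.54, -0.267], [-0.493, 0.219, -0.842, 1.472], [0.0, 0.0, 0.0, 1.0]]
side [[0.852, -0.523, 0.004, -0.304], [-0.395, -0.649, -0.65, 0.286], [0.342, 0.552, -0.76, 0.845], [0.0, 0.0, 0.0, 1.0]]
```

View pics/scene0.png

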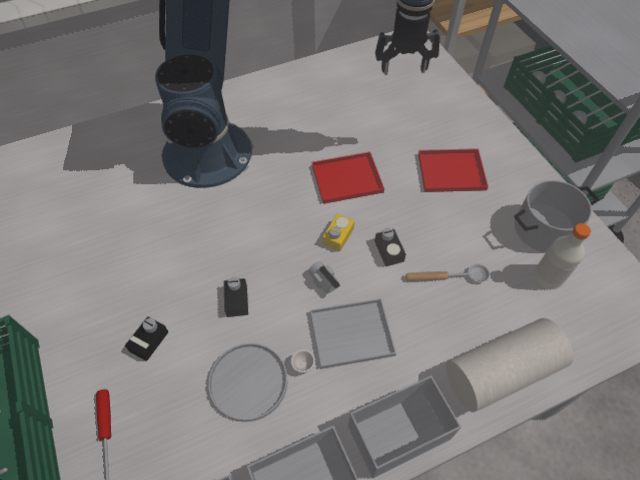

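The scene shows these candidates:
- **Module:** black with a round tag at (390,246); a yellow look-alike at (340,232); black with a bar tag at (147,338); untagged black at (236,297).
- **Tap:** (324,277).
- **Tray:** grey at (350,333); red look-alikes at (347,177) and (453,170); the deep grey boxes at the bottom don't fit the 16 mm height.
- **Dish:** round, at (248,382).

The black round-tag and bar-tag modules, the grey tray and the round dish match the description. I'll confirm them in one crop.

Run:
```python
from h import *
z=np.load("pics/scene0.npz");p,d=z["p"],z["d"]
cr=lambda u,v,r,s:cv2.resize(p[v-r:v+r,u-r:u+r,::-1],(s,s),interpolation=cv2.INTER_CUBIC)
cv2.imwrite("pics/crop1.png",np.hstack([cr(390,246,30,390),cr(147,338,30,390)]))
# world point map from depth
T=z["world_to_cam"];v,u=np.mgrid[:480,:640]
n=cv2.undistortPoints(np.stack([u,v],-1).reshape(-1,1,2).astype(float),z["mtx"],z["dist"]).reshape(480,640,2)
P=(np.dstack([n,np.ones((480,640))])*d[...,None]-T[:3,3])@T[:3,:3]
def box(name,c,r,lo,hi):
    m=np.zeros((480,640),bool);m[c[1]-r:c[1]+r,c[0]-r:c[0]+r]=1
    m&=(P[...,2]>lo)&(P[...,2]<hi)&(d>0)
    q=P[m];rect=cv2.minAreaRect((q[:,:2]*1000).astype(np.float32))
    print(name,m.sum(),np.round(q[:,:2].mean(0),4),np.round(rect[0],1),np.round(rect[1],1),round(rect[2],1))
for nm,c in(("disc",(390,246)),("bar",(147,338)),("none",(236,297))):
    box(nm+" top",c,26,.031,.041); box(nm+" dial",c,26,.049,.06)
box("tap",(324,277),22,.012,.2)
box("tray",(352,333),52,.010,.022); box("dish",(248,382),50,.010,.022)
print("table z",np.median(P[200:220,120:200,2]), "tap zmax",P[262:295,310:340,2].max())
# tags by brightness
g=p.min(2)
for nm,c in(("disc",(390,246)),("bar",(147,338))):
    m=np.zeros((480,640),np.uint8);m[c[1]-26:c[1]+26,c[0]-26:c[0]+26]=1
    m=((m>0)&(g>185)&(P[...,2]>.031)&(P[...,2]<.041))
    vv,uu=np.nonzero(m);print(nm,"tag",m.sum(),uu.mean(),vv.mean(),cast(z,[uu.mean(),vv.mean()],.036))
```

```text
disc top 458 [0.5045 0.3063] [497.8 309. ] [50.8 81.6] 82.8
disc dial 94 [0.4768 0.3103] [476.3 312.4] [27.2 28.9] 13.7
bar top 625 [ 0.4932 -0.292 ] [ 486.4 -288.8] [52.7 81. ] 37.5
bar dial 127 [ 0.4741 -0.2714] [ 472.9 -271.6] [27.3 26.1] 6.5
none top 572 [ 0.4792 -0.0795] [472.2 -77.9] [50.2 81.5] 73.4
none dial 108 [ 0.4518 -0.0716] [451.5 -72.2] [28.  26.9] 36.0
tap 583 [0.5154 0.1237] [516.2 128.6] [90.7 44.3] 15.0
tray 710 [0.6532 0.1118] [619.  116.4] [210.2 215.7] 76.0
dish 550 [ 0.6643 -0.1139] [ 667.  -116.2] [172.7 166.3] 46.3
table z 0.0013969565794172078 tap zmax 1.0939600981203383
disc tag 0 nan nan [[nan nan nan]]
bar tag 0 nan nan [[nan nan nan]]<stdin>:24: RuntimeWarning: Mean of empty slice.
  ret = ret.dtype.type(ret / rcount)
```

View pics/crop1.png

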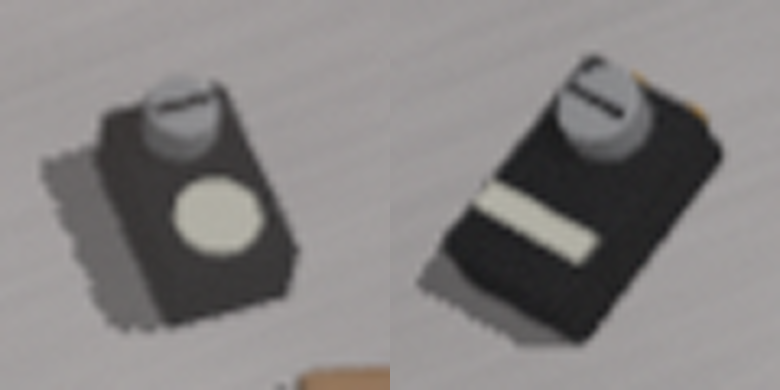

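Crop: the left module (390,246) has the round tag, and the right one (147,338) has the bar tag. Both are black, so both are confirmed. Disc module: about (498,309) mm, yaw about -7.5°. Bar module: about (486,-289) mm, yaw about -52.5°. I'll move above the disc module and look with the wrist camera.

Call:
arm_command(
  motion=[
    [[32,-18,-6],[0,0,0.05],0],
    [[64,-37,-12],[0,0,0.1],0],
    [[96,-55,-18],[0,0,0.15],0],
    [[128,-74,-24],[0,0,0.217],0],
    [[160,-92,-30],[0,0,0.217],0],
    [[192,-110,-36],[0,0,0.217],0],
    [[224,-129,-42],[0,0,0.217],0],
    [[256,-147,-60],[0,0,0.217],0],
    [[288,-166,-80],[0,0,0.217],0],
    [[319,-185,-100],[0,0,0.217],0],
  ],
  grip_force=40,
)

```text
clock: 0.93
tcp_pos: [0.4991, 0.3075, 0.2033]
tool_rot: [[0.991, 0.0, 0.131], [-0.131, 0.0, 0.991], [0.0, -1.0, 0.0]]
wrist_force: [0.1, 0.6, 0.4]
gripper_width: 0.0853
```

Call:
arm_command(
  motion=[
    [[0,0,0],[0,0,0],0],
    [[0,0,0],[0,0,0],0],
    [[0,0,0],[0,0,0],0],
  ],
)

```text
clock: 1.18
tcp_pos: [0.4974, 0.3086, 0.2038]
tool_rot: [[0.991, -0.001, 0.131], [-0.131, -0.0, 0.991], [-0.001, -1.0, -0.001]]
wrist_force: [-0.4, -0.9, -0.3]
gripper_width: 0.0854
```

```bash
cat > m.py <<'E'
from h import *
def pmap(z):
    T=np.array(z["world_to_cam"]);v,u=np.mgrid[:480,:640]
    n=cv2.undistortPoints(np.stack([u,v],-1).reshape(-1,1,2).astype(float),z["mtx"],np.array(z["dist"])).reshape(480,640,2)
    return (np.dstack([n,np.ones((480,640))])*z["d"][...,None]-T[:3,3])@T[:3,:3]
def rim(z,c,r,lo=.010,hi=.022):
    """min-area rect of rim points within r of c (m)"""
    P=pmap(z);m=(z["d"]>0)&(P[...,2]>lo)&(P[...,2]<hi)&(np.hypot(P[...,0]-c[0],P[...,1]-c[1])<r)
    return P[m],cv2.minAreaRect((P[m][:,:2]*1000).astype(np.float32))
E
python3 - <<'E'
from m import *
p,d,c=snap("wrist","w1"); s=arm.read_state()
print(s["tcp_pos"],s["qpos"],s["wrist_force"])
z=np.load("pics/scene0.npz")
cor=cast(z,[[310,312],[382,301],[395,352],[316,365]],.016);print(np.round(cor,3).tolist(),cor.mean(0))
q,r=rim(z,cor.mean(0)[:2],.112);print(r)
print("tap",rim(z,(.516,.126),.06,.012,.12)[0][:,2].max()); cup=cast(z,[302,362],.03);print("cup",cup,rim(z,cup[0],.04,.005,.15)[0][:,2].max())
z=dict(p=p,d=d,**c)
for lo,hi in((.031,.041),(.049,.06)):
    q,r=rim(z,(.498,.309),.055,lo,hi);print(len(q),r)
E
```

```text
[0.4971432  0.30914121 0.20438701] [ 5.56232470e-01  3.88577032e-01 -5.49518782e-02  1.12736589e+00
  2.19722989e-04  6.86690370e-01] [-0.26454022  0.0950526  -0.79455039]
[[0.576, 0.064, 0.016], [0.619, 0.225, 0.016], [0.74, 0.193, 0.016], [0.696, 0.025, 0.016]] [0.65759483 0.12675806 0.016     ]
((652.5297241210938, 117.4580078125), (192.2456817626953, 138.42884826660156), 75.79593658447266)
tap 0.061818694403834036
cup [[ 0.68215775 -0.00116377  0.03      ]] 0.03712854792344776
6633 ((498.30328369140625, 308.88519287109375), (50.21641540527344, 79.62075805664062), 82.6501693725586)
1556 ((476.8467102050781, 311.510498046875), (27.255168914794922, 27.38718032836914), 80.65789031982422)
```

View pics/w1.png

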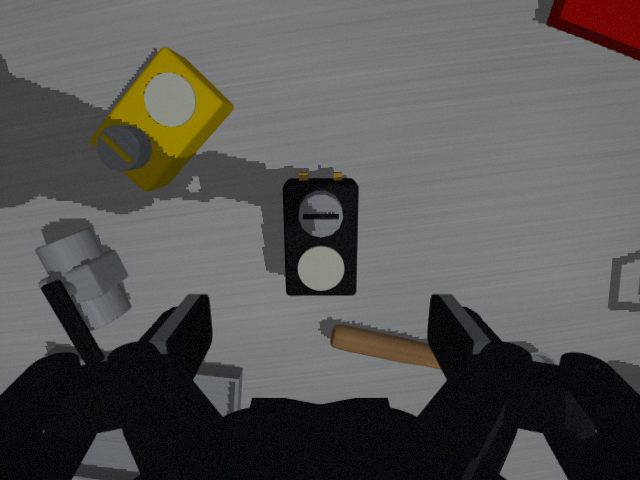

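Wrist view: the round-tag module is at (320,237), between the jaws and square to them, and it measures (498.3,308.9) with yaw -7.35°. The yellow one at (165,115) and the tap at (85,270) are clear. Descending and gripping.

Call:
arm_command(
  motion=[
    [[0,0,-35],[0,0,0],0],
    [[0,0,-70],[0,0,0],0],
    [[0,0,-100],[0,0,0],0],
    [[0,0,-118],[0,0,0],0],
    [[0,0,-127],[0,0,0],0],
    [[0,0,-127],[0,0,0],0],
    [[0,0,-127],[0,0,0],60],
    [[0,0,-127],[0,0,0],255],
    [[0,0,-127],[0,0,0],255],
    [[0,0,-127],[0,0,0],255],
  ],
  grip_force=40,
)

```text
clock: 2.07
tcp_pos: [0.4984, 0.3094, 0.0789]
tool_rot: [[0.991, 0.002, 0.13], [-0.13, 0.002, 0.991], [0.002, -1.0, 0.002]]
wrist_force: [-1.2, 0.5, 5.2]
gripper_width: 0.0492
```

Call:
arm_command(
  motion=[
    [[0,0,0],[0,0,0],255],
    [[0,0,0],[0,0,0],255],
    [[0,0,0],[0,0,0],255],
    [[0,0,0],[0,0,0],255],
    [[0,0,0],[0,0,0],255],
    [[0,0,0],[0,0,0],255],
  ],
)

```text
clock: 2.57
tcp_pos: [0.4984, 0.3094, 0.0789]
tool_rot: [[0.991, 0.002, 0.13], [-0.13, 0.002, 0.991], [0.002, -1.0, 0.002]]
wrist_force: [-0.6, 1.0, 5.3]
gripper_width: 0.0494
```

Run:
```python
from m import *
z=np.load("pics/scene0.npz");P=pmap(z)
# tray rim: restrict to rim points near the clicked corner quad's border
cor=np.array([[310,312],[382,301],[395,352],[316,365]],np.int32)
m=np.zeros((480,640),np.uint8);cv2.polylines(m,[cor],True,1,9)
m=(m>0)&(P[...,2]>.012)&(P[...,2]<.022);print(m.sum(),cv2.minAreaRect((P[m][:,:2]*1000).astype(np.float32)))
q,r=rim(z,(.667,-.116),.1);(x,y),R=cv2.minEnclosingCircle((q[:,:2]*1000).astype(np.float32));print(x,y,R)
```

```text
499 ((653.2342529296875, 120.4311294555664), (186.1354522705078, 138.33587646484375), 75.79593658447266)
663.8720703125 -108.86898040771484 93.32106018066406
```

Grip holds at 49 mm opening. Lifting and moving over the tray.

Call:
arm_command(
  motion=[
    [[0,0,15],[0,0,0],255],
    [[0,0,45],[0,0,0],255],
    [[0,0,80],[0,0,0],255],
    [[10,-12,110],[0,0,0],255],
    [[35,-42,123],[0,0,-0.05],255],
    [[60,-72,123],[0,0,-0.11],255],
    [[85,-102,123],[0,0,-0.11],255],
    [[110,-132,123],[0,0,-0.11],255],
    [[135,-162,123],[0,0,-0.11],255],
    [[157,-187,123],[0,0,-0.11],255],
  ],
)

```text
clock: 3.4
tcp_pos: [0.656, 0.1194, 0.2012]
tool_rot: [[0.971, 0.002, 0.239], [-0.239, -0.0, 0.971], [0.002, -1.0, 0.0]]
wrist_force: [-0.1, 0.6, -2.1]
gripper_width: 0.0496
```

Call:
arm_command(
  motion=[
    [[0,0,0],[0,0,0],255],
    [[0,0,0],[0,0,0],255],
    [[0,0,0],[0,0,0],255],
  ],
)

```text
clock: 3.65
tcp_pos: [0.6544, 0.1215, 0.2004]
tool_rot: [[0.971, -0.0, 0.239], [-0.239, 0.0, 0.971], [-0.0, -1.0, 0.0]]
wrist_force: [-0.3, 0.6, -1.1]
gripper_width: 0.0493
```

Run:
```python
from m import *
p,d,c=snap("wrist","w2"); print(arm.read_state()["tcp_pos"])
snap("scene","scene1")
z=dict(p=p,d=d,**c);P=pmap(z)
m=(d>0)&(P[...,2]>.012)&(P[...,2]<.020)&(np.hypot(P[...,0]-.655,P[...,1]-.122)<.13)
a=np.radians(75.8-90);q=(P[m][:,:2]-[.655,.122])@np.array([[np.cos(a),-np.sin(a)],[np.sin(a),np.cos(a)]])*1000
for i in 0,1: h,e=np.histogram(q[:,i],np.arange(-130,131,5));print([(int(x),int(n)) for x,n in zip(e,h) if n>20])
```

```text
[0.65411731 0.12217117 0.20044783]
[(-120, 26), (-110, 33), (-70, 902), (-65, 267), (-60, 84), (-55, 93), (-50, 93), (-45, 91), (-40, 86), (-35, 88), (-30, 83), (-25, 81), (-20, 75), (-15, 85), (-10, 83), (-5, 82), (0, 81), (5, 76), (10, 77), (15, 77), (20, 76), (25, 73), (30, 96), (35, 106), (40, 91), (45, 63), (50, 39), (55, 48), (60, 69), (65, 110), (70, 33)]
[(-125, 21), (-120, 23), (-110, 58), (-105, 67), (-100, 60), (-80, 230), (-75, 694), (-70, 28), (-65, 32), (-60, 28), (-55, 22), (-50, 27), (-45, 30), (-40, 32), (-35, 42), (-30, 55), (-25, 53), (-20, 35), (-15, 35), (-10, 46), (-5, 54), (0, 41), (5, 35), (10, 40), (15, 35), (20, 35), (25, 39), (30, 35), (35, 37), (40, 38), (45, 31), (50, 27), (55, 28), (60, 29), (65, 28), (70, 31), (75, 30), (80, 29), (85, 1090), (90, 28)]
```

View pics/w2.png

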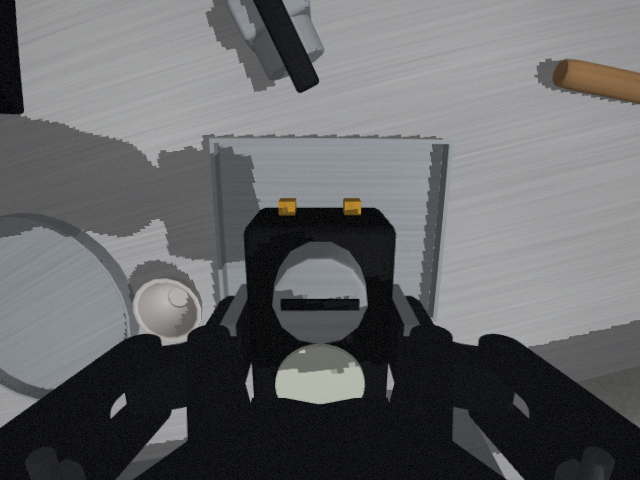

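View pics/scene1.png

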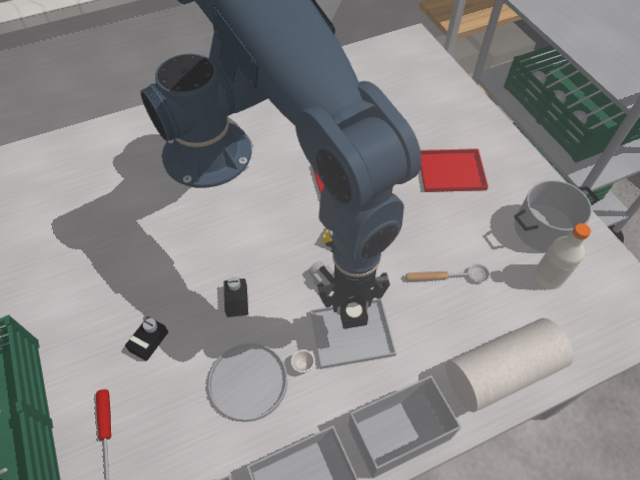

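Wrist view: module held level over the tray; tray side walls at about x=215 and x=440 px, cup at (167,308) clear. The tray centre is about (656,127), so I'll shift by (1,5) mm, lower and release.

Call:
arm_command(
  motion=[
    [[1,5,-35],[0,0,0],255],
    [[1,5,-70],[0,0,0],255],
    [[1,5,-95],[0,0,0],255],
    [[1,5,-108],[0,0,0],255],
    [[1,5,-114],[0,0,0],255],
    [[1,5,-117],[0,0,0],255],
    [[1,5,-118],[0,0,0],255],
    [[1,5,-119],[0,0,0],255],
    [[1,5,-119],[0,0,0],255],
    [[1,5,-119],[0,0,0],255],
  ],
)

```text
clock: 4.58
tcp_pos: [0.6561, 0.1268, 0.0822]
tool_rot: [[0.971, 0.002, 0.238], [-0.238, 0.0, 0.971], [0.002, -1.0, 0.001]]
wrist_force: [-0.1, 0.1, -2.2]
gripper_width: 0.0494
```

Call:
arm_command(
  motion=[
    [[0,0,0],[0,0,0],255],
    [[0,0,0],[0,0,0],255],
  ],
)

```text
clock: 4.75
tcp_pos: [0.656, 0.1268, 0.082]
tool_rot: [[0.971, 0.001, 0.239], [-0.239, 0.0, 0.971], [0.001, -1.0, 0.001]]
wrist_force: [-1.4, 1.0, 2.4]
gripper_width: 0.0495
```

The force has changed sign, so it's in contact with the tray floor. Releasing and rising.

Call:
arm_command(
  motion=[
    [[0,0,0],[0,0,0],120],
    [[0,0,0],[0,0,0],60],
    [[0,0,0],[0,0,0],0],
    [[0,0,0],[0,0,0],0],
    [[0,0,0],[0,0,0],0],
    [[0,0,15],[0,0,0],0],
    [[0,0,45],[0,0,0],0],
    [[0,0,80],[0,0,0],0],
    [[0,0,110],[0,0,0],0],
    [[0,0,119],[0,0,0],0],
  ],
)

```text
clock: 5.58
tcp_pos: [0.6572, 0.127, 0.2052]
tool_rot: [[0.971, 0.006, 0.239], [-0.239, 0.001, 0.971], [0.006, -1.0, 0.003]]
wrist_force: [0.2, -0.2, 0.7]
gripper_width: 0.0855
```

Run:
```python
from m import *
p,d,c=snap("wrist","w3"); z=dict(p=p,d=d,**c); print(arm.read_state()["tcp_pos"])
for lo,hi in((.033,.046),(.051,.064)):
    q,r=rim(z,(.656,.127),.055,lo,hi);print(len(q),r,np.median(q[:,2]),q[:,2].std())
q,r=rim(z,(.656,.127),.06,.034,.044);A=np.c_[q[:,:2],np.ones(len(q))];print("slope",np.linalg.lstsq(A,q[:,2],rcond=None)[0])
q,r=rim(z,(.656,.127),.06,-.002,.008);print("floor",np.median(q[:,2]))
```

```text
[0.65728594 0.12701729 0.20500961]
6816 ((656.1912841796875, 126.70086669921875), (50.04363250732422, 79.9140396118164), 76.15821838378906) 0.039449813231917284 0.0013220450328151404
1596 ((635.01513671875, 131.90304565429688), (26.877113342285156, 27.418529510498047), 77.38750457763672) 0.057319520757316916 0.0011003100594615465
slope [ 0.0175344  -0.00561803  0.02876472]
floor 0.003289322533018296
```

The disc module lies flat in the tray (top at 39.4 mm, floor at 3.3 mm, centre (656,127)). Going to the bar module.

Call:
arm_command(
  motion=[
    [[-14,-35,0],[0,0,-0.06],0],
    [[-28,-70,0],[0,0,-0.13],0],
    [[-42,-105,0],[0,0,-0.2],0],
    [[-56,-140,0],[0,0,-0.27],0],
    [[-70,-175,0],[0,0,-0.34],0],
    [[-85,-210,0],[0,0,-0.41],0],
    [[-100,-245,0],[0,0,-0.48],0],
    [[-114,-280,0],[0,0,-0.55],0],
    [[-128,-315,0],[0,0,-0.62],0],
    [[-142,-350,0],[0,0,-0.675],0],
  ],
)

```text
clock: 6.47
tcp_pos: [0.5122, -0.2246, 0.1989]
tool_rot: [[0.606, -0.001, 0.795], [-0.795, 0.001, 0.606], [-0.001, -1.0, -0.001]]
wrist_force: [-0.1, -0.5, -0.7]
gripper_width: 0.0855
```

Call:
arm_command(
  motion=[
    [[-14,-33,0],[0,0,0],0],
    [[-28,-66,0],[0,0,0],0],
    [[-28,-66,0],[0,0,0],0],
    [[-28,-66,0],[0,0,0],0],
    [[-28,-66,0],[0,0,0],0],
  ],
)

```text
clock: 6.88
tcp_pos: [0.4852, -0.2891, 0.1991]
tool_rot: [[0.609, -0.001, 0.794], [-0.794, 0.001, 0.609], [-0.002, -1.0, -0.0]]
wrist_force: [-1.0, -0.6, 0.2]
gripper_width: 0.0853
```

Run:
```python
from m import *
p,d,c=snap("wrist","w4"); z=dict(p=p,d=d,**c); s=arm.read_state();print(s["tcp_pos"],s["tool_rot"][:,2],s["qpos"])
for lo,hi in((.031,.041),(.049,.06)):
    q,r=rim(z,(.4864,-.2888),.055,lo,hi);print(len(q),r)
```

```text
[ 0.48557406 -0.28853908  0.19927247] [ 7.92792965e-01  6.09490950e-01 -3.08901183e-04] [-5.36243462e-01  3.59569701e-01 -1.14486898e-01  1.09807602e+00
  1.99875757e-04  3.79134562e-01]
6862 ((487.3958435058594, -290.1578674316406), (50.07577133178711, 79.84455108642578), 37.26273727416992)
1611 ((474.15118408203125, -272.58160400390625), (27.143827438354492, 27.168869018554688), 2.6030707359313965)
```

View pics/w4.png

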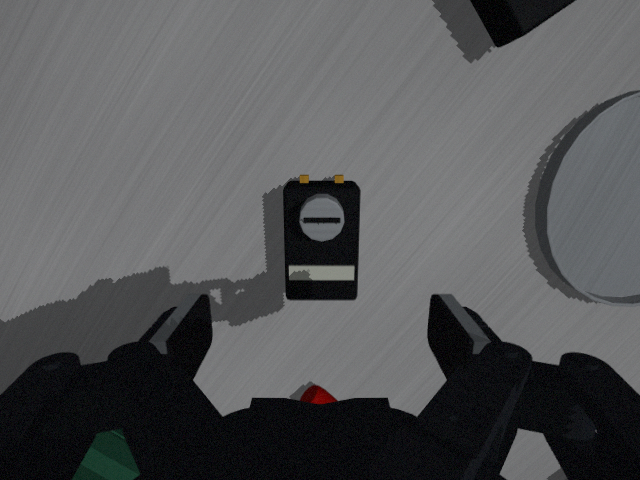

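Wrist view: the bar-tag module is centred at (321,240) and square to the jaws, with the bar at (321,272). It measures (487.4,-290.2) mm. Descending with a shift of (1,-1) mm.

Call:
arm_command(
  motion=[
    [[1,-1,-35],[0,0,0],0],
    [[1,-1,-70],[0,0,0],0],
    [[1,-1,-100],[0,0,0],0],
    [[1,-1,-115],[0,0,0],0],
    [[1,-1,-122],[0,0,0],0],
    [[1,-1,-122],[0,0,0],0],
    [[1,-1,-122],[0,0,0],60],
    [[1,-1,-122],[0,0,0],255],
    [[1,-1,-122],[0,0,0],255],
    [[1,-1,-122],[0,0,0],255],
  ],
)

```text
clock: 7.77
tcp_pos: [0.4875, -0.2905, 0.0796]
tool_rot: [[0.609, 0.002, 0.793], [-0.793, -0.001, 0.609], [0.002, -1.0, 0.001]]
wrist_force: [0.1, 1.6, 6.0]
gripper_width: 0.049
```

Call:
arm_command(
  motion=[
    [[0,0,0],[0,0,0],255],
    [[0,0,0],[0,0,0],255],
    [[0,0,0],[0,0,0],255],
    [[0,0,0],[0,0,0],255],
    [[0,0,0],[0,0,0],255],
    [[0,0,0],[0,0,0],255],
  ],
)

```text
clock: 8.27
tcp_pos: [0.4874, -0.2906, 0.0796]
tool_rot: [[0.609, 0.002, 0.793], [-0.793, -0.001, 0.609], [0.002, -1.0, 0.001]]
wrist_force: [1.0, 1.8, 6.7]
gripper_width: 0.0495
```

Call:
arm_command(
  motion=[
    [[0,0,15],[0,0,0],255],
    [[0,0,45],[0,0,0],255],
    [[0,0,80],[0,0,0],255],
    [[12,12,110],[0,0,0],255],
    [[37,36,122],[0,0,0],255],
    [[64,63,122],[0,0,0],255],
    [[92,91,122],[0,0,0],255],
    [[120,118,122],[0,0,0],255],
    [[149,147,122],[0,0,0],255],
    [[178,175,122],[0,0,0],255],
  ],
)

```text
clock: 9.1
tcp_pos: [0.6656, -0.1137, 0.2007]
tool_rot: [[0.609, 0.001, 0.793], [-0.793, -0.0, 0.609], [0.001, -1.0, 0.0]]
wrist_force: [1.0, 0.0, -2.4]
gripper_width: 0.049
```

Call:
arm_command(
  motion=[
    [[0,0,0],[0,0,0],255],
    [[0,0,0],[0,0,0],255],
    [[0,0,0],[0,0,0],255],
    [[0,0,0],[0,0,0],255],
  ],
)

```text
clock: 9.43
tcp_pos: [0.6639, -0.116, 0.2002]
tool_rot: [[0.608, -0.001, 0.794], [-0.794, -0.0, 0.608], [-0.0, -1.0, -0.001]]
wrist_force: [-0.4, -0.3, -1.9]
gripper_width: 0.0492
```

Run:
```python
from m import *
from scipy.optimize import least_squares
p,d,c=snap("wrist","w5"); print(arm.read_state()["tcp_pos"])
for z in(dict(p=p,d=d,**c),np.load("pics/scene0.npz")):
    q,_=rim(z,(.666,-.116),.095,.012,.020);q=q[:,:2]*1000
    f=least_squares(lambda x:np.hypot(*(q-x[:2]).T)-x[2],[666,-116,82],loss="cauchy",f_scale=2);print(len(q),f.x)
```

```text
[ 0.66381032 -0.11623712  0.20033988]
2389 [ 665.32869846 -119.933386     80.44574066]
428 [ 664.83070481 -119.62463153   80.96612806]
```

View pics/w5.png

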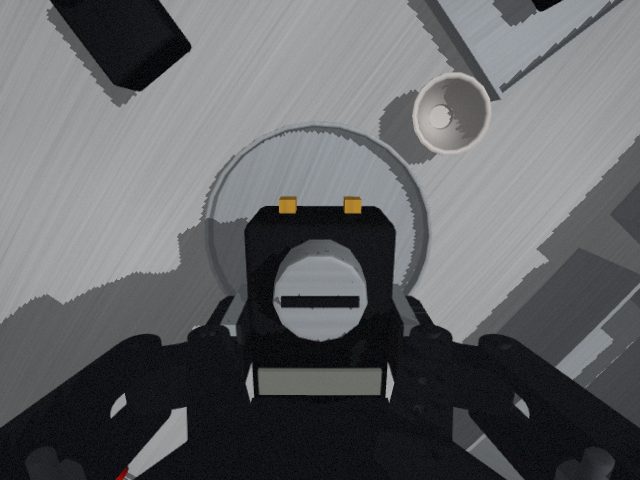

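Wrist view: bar module level over the dish; dish rim spans about x=207 to 428 px, cup at (452,113) clear. Fitted dish centre (665,-120). I'll shift by (0,-5) mm, lower and release.

Call:
arm_command(
  motion=[
    [[0,-5,-35],[0,0,0],255],
    [[0,-5,-70],[0,0,0],255],
    [[0,-5,-95],[0,0,0],255],
    [[0,-5,-108],[0,0,0],255],
    [[0,-5,-114],[0,0,0],255],
    [[0,-5,-116],[0,0,0],255],
    [[0,-5,-117],[0,0,0],255],
    [[0,-5,-118],[0,0,0],255],
    [[0,-5,-118],[0,0,0],255],
    [[0,-5,-118],[0,0,0],255],
  ],
)

```text
clock: 10.32
tcp_pos: [0.6651, -0.1204, 0.0832]
tool_rot: [[0.609, 0.002, 0.793], [-0.793, -0.0, 0.609], [0.001, -1.0, 0.001]]
wrist_force: [-0.7, 0.9, -1.8]
gripper_width: 0.0495
```

Call:
arm_command(
  motion=[
    [[0,0,0],[0,0,0],255],
    [[0,0,0],[0,0,0],255],
  ],
)

```text
clock: 10.48
tcp_pos: [0.6649, -0.1203, 0.0827]
tool_rot: [[0.609, 0.001, 0.793], [-0.793, -0.0, 0.609], [0.001, -1.0, 0.0]]
wrist_force: [-1.0, -0.7, 1.3]
gripper_width: 0.0492
```

Call:
arm_command(
  motion=[
    [[0,0,0],[0,0,0],120],
    [[0,0,0],[0,0,0],60],
    [[0,0,0],[0,0,0],0],
    [[0,0,0],[0,0,0],0],
    [[0,0,0],[0,0,0],0],
    [[0,0,15],[0,0,0],0],
    [[0,0,45],[0,0,0],0],
    [[0,0,80],[0,0,0],0],
    [[0,0,110],[0,0,0],0],
    [[0,0,119],[0,0,0],0],
  ],
)

```text
clock: 11.32
tcp_pos: [0.6662, -0.1205, 0.2064]
tool_rot: [[0.609, 0.007, 0.793], [-0.793, -0.001, 0.609], [0.005, -1.0, 0.004]]
wrist_force: [1.3, -1.1, 0.6]
gripper_width: 0.0851
```

Call:
arm_command(
  motion=[
    [[-35,0,15],[0,0,0],0],
    [[-70,0,30],[0,0,0],0],
    [[-105,0,45],[0,0,0],0],
    [[-140,0,60],[0,0,0],0],
    [[-175,0,75],[0,0,0],0],
    [[-210,0,90],[0,0,0],0],
    [[-210,0,90],[0,0,0],0],
    [[-210,0,90],[0,0,0],0],
    [[-210,0,90],[0,0,0],0],
  ],
)

```text
clock: 12.07
tcp_pos: [0.4549, -0.1204, 0.2912]
tool_rot: [[0.609, 0.001, 0.793], [-0.793, -0.0, 0.609], [0.001, -1.0, 0.001]]
wrist_force: [-0.5, 0.4, -0.2]
gripper_width: 0.085
```

Run:
```python
from m import *
p,d,c=snap("scene","scene2"); z=dict(p=p,d=d,**c); print(arm.read_state()["clock"])
for n,ce in(("disc",(.656,.127)),("bar",(.665,-.120))):
    for lo,hi in((.033,.046),(.051,.064)):
        q,r=rim(z,ce,.055,lo,hi);print(n,len(q),np.round(r[0],1),np.round(r[1],1),round(r[2],1),np.median(q[:,2]))
        if lo<.04:print(" slope",np.linalg.lstsq(np.c_[q[:,:2],np.ones(len(q))],q[:,2],rcond=None)[0][:2])
```

```text
12.1167
disc 653 [655.5 127.1] [50.4 81.2] 76.0 0.040322217369045704
 slope [0.00829561 0.01010007]
disc 125 [634.5 131.9] [25.9 27.9] 25.5 0.05813780467047033
bar 766 [ 663.2 -119.3] [51.5 81. ] 37.2 0.04012112962852728
 slope [-0.0066775  -0.01089788]
bar 149 [ 650.4 -102.1] [26.4 26.9] 49.6 0.05826764122476845
```

View pics/scene2.png

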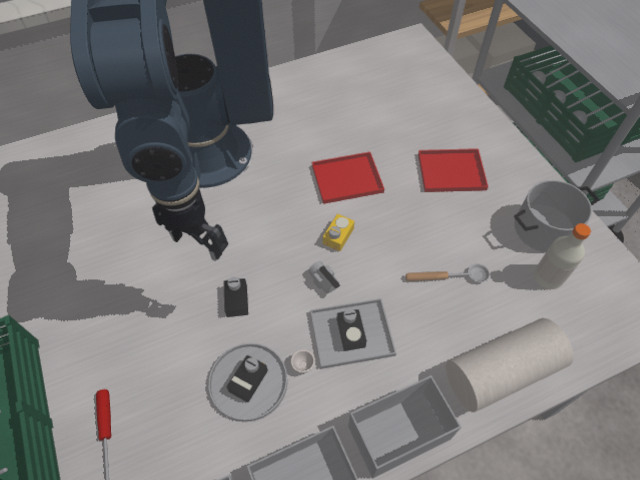

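The final view shows the round-tag module flat in the grey tray at (351,330) and the bar-tag module flat in the dish at (247,378). The arm is clear and the look-alikes haven't moved.

```bash
python3 -c "
from workcell import arm
print(arm.sign_off())"
```

```text
the job is handed in; nothing more can be done
None
```

I sorted both modules and handed the job in at about 12 s on the robot's clock. The round-tag module is in the rectangular steel tray and the bar-tag module is in the round dish, both dial up.

The last checks, from the scene camera's depth reading:

| Module | Centre (mm) | Nest centre (mm) | Off centre | Top height | Fitted tilt |
|---|---|---|---|---|---|
| Round tag, in tray | (655.5, 127.1) | (656, 127) | about 1 mm | about 40 mm | under 0.015 rad |
| Bar tag, in dish | (663, -119) | (665, -120) | about 2 mm | about 40 mm | under 0.015 rad |

- **Height:** flat on a 3 mm floor, the tops should read 39 mm. The extra 1 mm is about the same as the offset I saw on the bare table (1.4 mm), so both should be resting on the floor.
- **Clear of the robot:** the gripper was open and well away from everything, and the look-alikes, the untagged module and the tap were not touched.
- **Disagreement:** my first depth fits of the tray and dish were off by up to about 10 mm, because they took in the cup next to them. Closer wrist-camera measurements corrected both before placing.

No check failed.

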